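# Turn the green stone to the front of the display turntable

## Task

Push the display turntable round by its rim pegs with a fingertip until the middle of the green stone stands at the front, in line with the red pointer of the foot, and leave it there. Turn it gently, without pinching it; do not touch or lift any of the four stones on it, and leave everything else on the table where it is.

Things in the scene. Friction and masses are not known exactly. Their poses are not given: they have to be found in the camera images.
- stand: fixed foot of the display turntable: a dark steel disc, 150 mm across, with a red pointer (a bar 16 mm wide ending in an arrow head 37 mm wide, at most 8 mm high above the table) that lies on the table and marks the front. Origin: on the table, on the vertical axis of rotation. Its -x axis runs along the pointer towards the front (roughly towards the robot); the pointer's tip is 178 mm from the axis
- pointer_tip (a point): tip of the red pointer, 178 mm from the axis of rotation, 4 mm above the table
- turntable (a joint): angle of the turning plate, rad, 0 at the start of every run whatever the plate's position, growing anticlockwise seen from above; turns without end stops, in light friction (a push of about 1 N on a peg moves it) that stops it at once when it is no longer pushed
- turntable_axis (a point): point on the axis of rotation, on the upper face of the turning plate, 42 mm above the table; turns with the plate. The plate is a wooden disc 190 mm across with a thin brass band; its edge spans heights 28 to 42 mm above the table. The four stones stand on it about 60 mm from the axis, roughly 90 degrees apart
- green_peg (a point): outer end of the push peg beside the green stone, 148 mm from the axis, 35 mm above the table. Six such dark wooden pegs, 12 mm thick with round ends, stick straight and level out of the plate's edge, every 60 degrees, and turn with it; each is free over 53 mm, from 95 to 148 mm from the axis
- serpentine: the green stone, 40x50x34 mm, loose on the plate, 57 to 63 mm from the axis; origin at the centre of its underside. It stands beside the push peg green_peg, up to 15 mm off that peg's line, so the stone and not the peg must be lined up
- agate_a: banded orange stone, 40x52x28 mm, loose on the plate; origin at the centre of its underside
- plum_stone: plum-coloured stone, 36x44x30 mm, loose on the plate; origin at the centre of its underside
- flint_b: black stone, 42x56x30 mm, loose on the plate; origin at the centre of its underside
- flint_a: bystander: dark flint nodule, 44x60x30 mm, on the table; origin at the centre of its underside
- slate_c: bystander: grey slate flake, 46x64x22 mm, on the table; origin at the centre of its underside
- torch: bystander: black torch lying on the table, 29x110x29 mm; origin under its centre
- river_a: bystander: pale river stone, 48x62x26 mm, on the table near the left front; origin at the centre of its underside

How it is judged:
By the outcome, as a careful person would: the job done as asked, in the order asked, and still so for the second after the job is handed in, with the robot touching nothing.
It also fails if it takes over 64 s, if anything falls off the work surface, if the arm or the gripper's body presses on something with over 40 N, if the wrist force passes 120 N, or if a joint passes its speed limit or range.

## Robot

A 6-joint arm with a two-finger parallel gripper is mounted at the origin on a cart in front of the work surface, level with it; the furniture and walls round the work are solid. World frame = base frame: x ahead of the robot, y to its left, z up, the work surface at z = 0. Lengths are in mm, angles in degrees, forces in N, time in s.
With the tool pointing down it reaches from about 275 to 775 mm from the base axis. Payload 14.6 kg.
Tool frame: the origin (TCP) lies at the very end of the fingers, on their centre line; the grasp point (between the pads) lies 19 mm behind it; z points along the fingers, y is the line along which they close (so a half turn about z gives the same grasp; the last joint's range is limited). The gripper opens to 85 mm and grips with 20 to 120 N. Pads are 22 mm wide; open, the fingers measure 114 mm over their backs; the gripper's body (76 mm by 85 mm) begins 54 mm behind the grasp point. The pads swing forward as they close: fully open they stand 13 mm farther back than shut.
Start: joints at [56.763, 15.075, -2.767, 72.158, 0, 81.102], TCP at [216.377, 478.34, 231.278] pointing down, gripper open.
Joint ranges: [-151.79, 151.79], [-50.71, 97.33], [-67.44, 78.34], [-121.81, 120.89], [-77.56, 73.72], [-180, 180]. Speed limits (degrees/s): [108.29, 108.29, 147.25, 159.86, 180, 180].

## Interface

Orientations are given as a 3x3 rotation matrix whose columns are the frame's x, y, z axes.
In Python, from rig import readout, viewer, ctrl gives the robot as it stands.
- The arm moves only by the shell command python3 -m pendant 'ROWS' [FORCE]. ROWS is JSON, a list of rows, each a list of 3 entries, a list of its own where there are three numbers: the opening, from -1 (shut) to 1 (fully open), then the shift along the tool's x, y, z in mm, then the turn about the tool's z in degrees. A call has exactly 5 rows; each row shifts and turns the commanded pose from where the row before left it, along the tool's axes as they then stand; what a row does not reach is not made up. A row lasts 1/12 s, in which the tool goes at most 41.7 mm and 7.16 degrees, less where a joint would pass 70% of its speed; a pose out of reach is approached as far as the arm can. A call is refused whole if a number of a shift passes 41.7 or a number of a turn 7.16, either way. A call with a gripper value outside its range is refused whole. The fingers move at their own pace and stop on an object; FORCE is the grip in N (left out, the last holds). Time passes only in rows, so rows that do not move let the fingers close, or fill a call up. It gives the time, the measured TCP pose, the force, the opening and the grip force at its end, in the units of the state.
- readout.get_obs(): the state, without advancing time (a new reading comes with each control period).
- viewer.read_camera(name): name is "side" or "top" or "wrist"; returns a dict with "img" (400x640x3 uint8, red, green, blue), "fx", "fy", "cx", "cy" (pixels), "R" (3x3) and "t" (3): a world point X has camera coordinates R X + t. Camera axes: x right, y down, z forward; pixel columns grow to the right and rows downward; lengths in mm; the calibration is good to about 2 mm. A picture is of the moment at which its call begins. There is no depth.
- ctrl.close_job(): hands the job in; it is judged then, once.
The state is a dict: "t": time; "joint_positions": joint angles; "dq": joint speeds; "tau": joint torques, N m; "eef_pos": TCP position; "orientation": TCP orientation; "ft_force": force on the tool from outside, world axes, zero at the start; "moment": the same for the moment, N m; "width": opening from 0.0 (shut) to 1.0 (fully open); "gripper_force": force on a finger pad.
Only numpy, scipy, OpenCV 4.12 (cv2) and the standard library are available. Lean on these libraries where they do the work, as an engineer would, in place of code of your own. Each camera call takes 0.05 s, during which the arm holds its last target. There are 200 camera calls.

## Working session

There is one attempt and no reset: what is moved stays moved. The work goes in short steps, Python scripts to look and compute and a shell command to move; the robot and the scene stay as the last step left them, time stands still between calls to the robot, and variables do not carry over. Pictures are saved under pics/ and viewed, at most 10 in all, crops included, and the job is handed in when it is done.

```bash
mkdir -p pics; python3 - <<'E'
from rig import readout, viewer
import cv2,numpy as np
o=readout.get_obs();print(o['t'],o['eef_pos'],np.round(o['orientation'],3).tolist(),o['width'])
for n in('top','side'):
    c=viewer.read_camera(n);cv2.imwrite(f'pics/{n}0.png',c['img'][:,:,::-1]);print(n,c['fx'],c['cx'],c['cy'],np.round(c['R'],3).tolist(),np.round(c['t']))
E
```

```text
0.0 [216.23208258 478.09911279 230.82160904] [[-0.911, 0.412, -0.001], [0.412, 0.911, -0.001], [0.0, -0.001, -1.0]] 0.9987167284078023
top 371.2132684122745 317.0715947955804 195.18876019030802 [[-0.005, -1.0, 0.016], [-0.982, 0.002, -0.191], [0.191, -0.017, -0.981]] [ -45.  532. 1079.]
side 403.6010659480838 324.0184981520274 197.88952346241203 [[0.985, -0.174, 0.012], [-0.097, -0.604, -0.791], [0.145, 0.777, -0.612]] [-530.   54. 1222.]
```

View pics/top0.png

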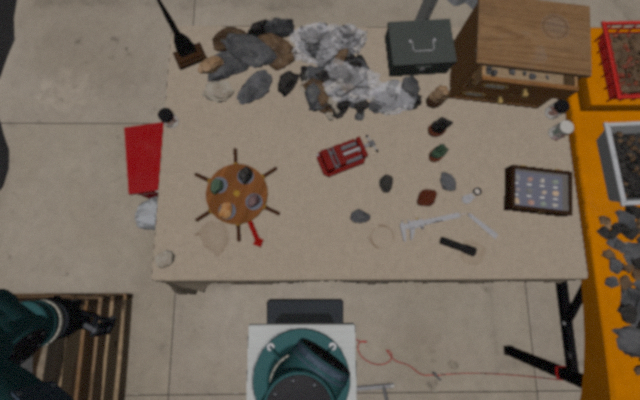

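View pics/side0.png

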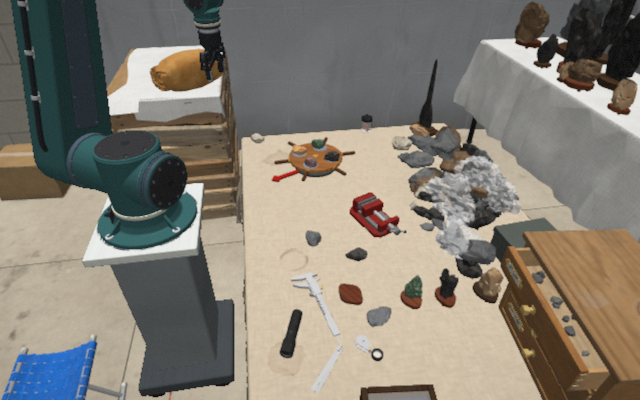

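The turntable is centred near top pixel (237,193), with the green stone near (217,186) and the pointer tip near (260,245). Next I'll measure them.

```bash
cat > h.py <<'E'
import cv2,numpy as np
from rig import readout,viewer
def ray(c,px,z):
    d=c['R'].T@np.array([(px[0]-c['cx'])/c['fx'],(px[1]-c['cy'])/c['fy'],1.]);o=-c['R'].T@c['t']
    return o+d*(z-o[2])/d[2]
def proj(c,X):
    p=c['R']@np.array(X,float)+c['t'];return p[0]/p[2]*c['fx']+c['cx'],p[1]/p[2]*c['fy']+c['cy']
def mask(c,lo,hi,box):
    m=cv2.inRange(cv2.cvtColor(c['img'],cv2.COLOR_RGB2HSV),lo,hi)
    k=np.zeros_like(m);x0,y0,x1,y1=box;k[y0:y1,x0:x1]=m[y0:y1,x0:x1];return k
E
python3 - <<'E'
from h import *
c=viewer.read_camera('top');c={k:np.array(v) if k in('R','t') else v for k,v in c.items()}
cr=c['img'][140:275,150:300,::-1];cv2.imwrite('pics/topc.png',cv2.resize(cr,None,fx=4.4,fy=4.4,interpolation=cv2.INTER_CUBIC))
hsv=cv2.cvtColor(c['img'],cv2.COLOR_RGB2HSV)
for p in[(237,180),(217,186),(250,235),(200,200)]:print(p,hsv[p[1],p[0]])
r=mask(c,(0,170,80),(6,255,255),(235,215,275,255))|mask(c,(174,170,80),(180,255,255),(235,215,275,255))
ys,xs=np.nonzero(r);P=np.array([ray(c,p,4)[:2] for p in zip(xs,ys)]);print('red',len(xs),P.mean(0),P[P[:,0].argmin()],xs.min(),xs.max(),ys.min(),ys.max())
m=mask(c,(5,90,60),(20,255,255),(195,150,280,235));n=cv2.findContours(m,0,1)[0];k=max(n,key=cv2.contourArea);h=cv2.convexHull(k)
W=np.array([ray(c,p[0],42)[:2] for p in h],np.float32);print('disc',cv2.minEnclosingCircle(W),cv2.fitEllipse(W))
E
```

```text
(237, 180) [  8 110 100]
(217, 186) [60 45 79]
(250, 235) [ 13  50 147]
(200, 200) [ 16  48 143]
red 89 [416.89535999 146.03696588] [384.41626849 132.91192167] 249 261 221 245
disc ((538.8482055664062, 200.04747009277344), 141.61917114257812) ((546.25244140625, 200.923095703125), (260.63836669921875, 290.0127868652344), 14.311833381652832)
```

View pics/topc.png

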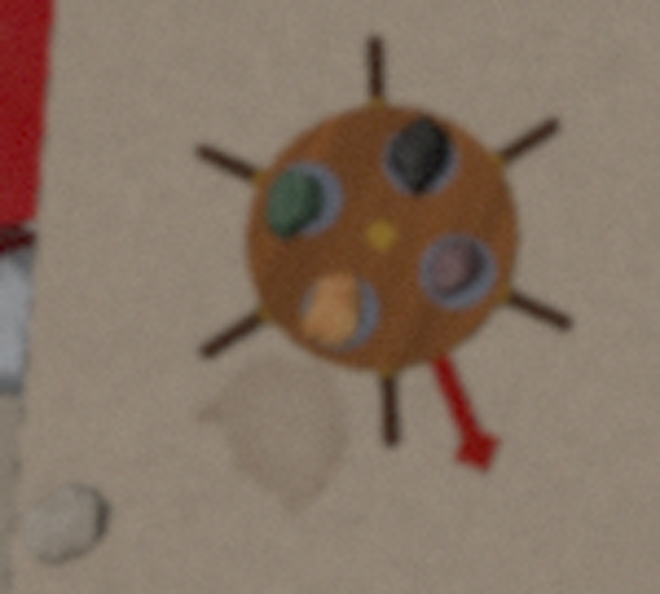

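The crop shows the centre knob at (381,236), the green stone at (295,200), and the green peg's end at (200,150). The pointer tip is at (486,472). The other peg ends are visible, and river_a is at (65,520).

```bash
python3 - <<'E'
from h import *
c=viewer.read_camera('top')
f=lambda x,y,z:ray(c,((x+.5)/4.4+149.5,(y+.5)/4.4+139.5),z)[:2]
E=np.array([f(*p,35) for p in[(375,38),(557,122),(571,325),(391,445),(202,354),(197,149)]])
C=E.mean(0);print('centre',C,'knob',f(381,236,45))
for e in E:d=e-C;print('peg',e,np.hypot(*d),np.degrees(np.arctan2(d[1],d[0]))%360)
for n,p in dict(stone=(295,200,59),tip=(488,474,4),river=(65,520,13)).items():
    q=f(*p);d=q-C;print(n,q,np.hypot(*d),np.degrees(np.arctan2(d[1],d[0]))%360)
E
```

```text
centre [541.10465349 201.66914416] knob [539.34718495 200.67635035]
peg [686.33497244 212.31658505] 145.62010005611734 4.193090916406724
peg [623.92404931  80.87255101] 146.46115267364667 304.43493902339117
peg [478.04523212  68.80944569] 147.0652579723946 244.6095028341939
peg [395.51573276 190.56484826] 146.0117776909647 184.36159462763334
peg [458.50223699 322.78610598] 146.60312974249504 124.29419724084677
peg [604.3056973  334.66532899] 147.24930260494568 64.58249128196435
stone [561.91632081 257.7467104 ] 59.81487215992836 69.63895826558189
tip [377.22575886 128.04595488] 179.6570791921497 204.19217322247718
river [346.47846506 416.96391086] 290.22610115298085 132.1135403524374
```

```bash
R='x'; python3 -m pendant '[[-1,[-29.5,0.4,0],0],[-1,[-29.5,0.4,0],0],[-1,[-29.5,0.4,0],0],[-1,[-29.5,0.4,0],0],[-1,[-29.5,0.4,0],0]]'; python3 -m pendant '[[-1,[-29.5,0.4,0],0],[-1,[-29.5,0.4,0],0],[-1,[-29.5,0.4,0],0],[-1,[-29.5,0.4,0],0],[-1,[-29.5,0.4,0],0]]'; python3 -m pendant '[[-1,[-29.5,0.4,0],0],[-1,[-29.5,0.4,0],0],[-1,[-29.5,0.4,0],0],[-1,[-29.5,0.4,0],0],[-1,[-29.5,0.4,0],0]]'
```

```text
t: 0.62
eef_pos: [352.7, 418.6, 231.2]
orientation: [[-0.911, 0.412, -0.0], [0.412, 0.911, -0.0], [0.0, -0.0, -1.0]]
ft_force: [-0.5, -0.3, 0.6]
width: 0.299
gripper_force: 0.0
t: 1.03
eef_pos: [488.0, 359.5, 231.1]
orientation: [[-0.911, 0.412, -0.0], [0.412, 0.911, -0.0], [0.0, -0.0, -1.0]]
ft_force: [-0.7, 0.4, 0.1]
width: -0.002
gripper_force: 0.0
t: 1.45
eef_pos: [623.2, 300.6, 231.0]
orientation: [[-0.911, 0.412, -0.0], [0.412, 0.911, -0.0], [0.0, -0.0, -1.0]]
ft_force: [-0.5, 0.2, 0.3]
width: -0.001
gripper_force: 0.0
```

```bash
python3 -m pendant '[[-1,[0,0,22],0],[-1,[0,0,22],0],[-1,[0,0,22],0],[-1,[0,0,22],0],[-1,[0,0,22],0]]';python3 - <<'E'
from h import *
c=viewer.read_camera('wrist');cv2.imwrite('pics/w0.png',c['img'][:,:,::-1])
for n,X in dict(C=(541,201.5,42),peg=(604.8,335,35),tcp=(623,300.5,24)).items():print(n,proj(c,X))
E
```

```text
t: 1.87
eef_pos: [621.9, 301.3, 120.0]
orientation: [[-0.911, 0.412, -0.0], [0.412, 0.911, -0.0], [0.0, -0.0, -1.0]]
ft_force: [1.2, 0.3, -0.2]
width: -0.0
gripper_force: 0.0
C (np.float64(152.49099707001918), np.float64(166.98555820776917))
peg (np.float64(352.1127262612569), np.float64(169.57838560652038))
tcp (np.float64(320.6898519317096), np.float64(204.4160472832419))
```

View pics/w0.png

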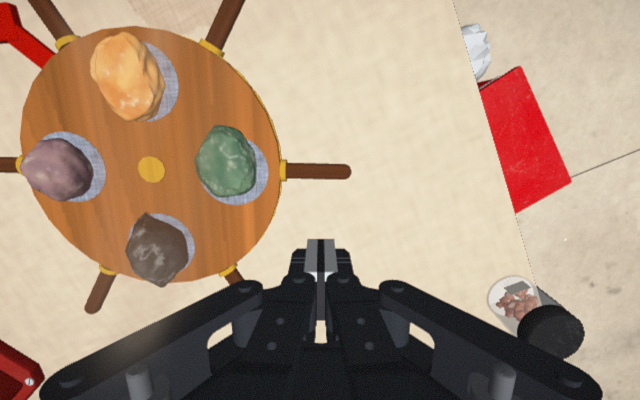

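The wrist view agrees with my estimates: knob at (152,169), green peg end at (350,172), green stone at about (226,161). The space below the fingers is clear, so I can go down and push.

```bash
python3 -m pendant '[[-1,[0,0,19],0],[-1,[0,0,19],0],[-1,[0,0,19],0],[-1,[0,0,19],0],[-1,[0,0,19],0]]'; python3 -m pendant '[[-1,[2,-0.5,0],0],[-1,[2,0,0],0],[-1,[2,0,0],0],[-1,[2,0,0],0],[-1,[2,0,0],0]]'
```

```text
t: 2.33
eef_pos: [622.2, 301.5, 26.0]
orientation: [[-0.911, 0.412, 0.0], [0.412, 0.911, 0.0], [-0.0, 0.0, -1.0]]
ft_force: [0.2, 0.1, -0.9]
width: -0.001
gripper_force: 0.0
t: 2.75
eef_pos: [613.1, 305.5, 27.6]
orientation: [[-0.911, 0.412, 0.002], [0.412, 0.911, 0.001], [-0.001, 0.001, -1.0]]
ft_force: [-0.6, 0.4, -0.3]
width: -0.002
gripper_force: 0.0
```

```bash
python3 -m pendant '[[-1,[6.5,1,1],-3],[-1,[6.5,1,1],-3],[-1,[6.5,1,1],-3],[-1,[6.5,1,0],-3],[-1,[6.5,1,0],-3]]'; python3 - <<'E'
from h import *
p=readout.get_obs()['eef_pos'];d=p[:2]-[541,201.5];print(np.hypot(*d),np.degrees(np.arctan2(d[1],d[0])))
c=viewer.read_camera('wrist');cv2.imwrite('pics/w1.png',c['img'][:,:,::-1])
E
```

```text
t: 3.17
eef_pos: [583.6, 320.4, 24.1]
orientation: [[-0.987, 0.16, 0.001], [0.16, 0.987, 0.0], [-0.001, 0.001, -1.0]]
ft_force: [0.6, -0.6, -0.4]
width: -0.003
gripper_force: 0.4
126.31995330763523 70.28493922986887
```

View pics/w1.png

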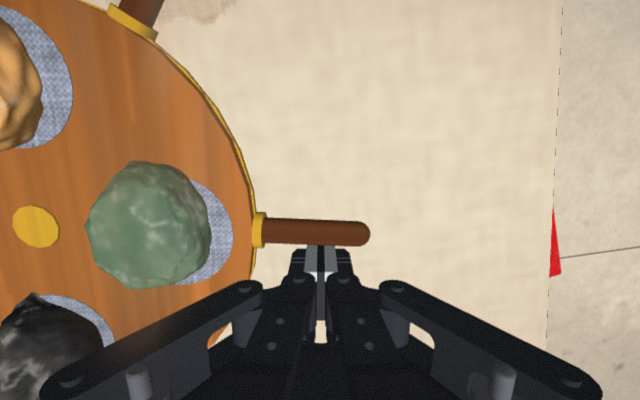

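The fingertip is touching the green peg, clear of the stone and the plate rim, so I'll carry on round.

```bash
python3 -m pendant '[[-1,[6.5,1,0],-3],[-1,[6.5,1,0],-3],[-1,[6.5,1,0],-3],[-1,[6.5,1,0],-3],[-1,[6.5,1,0],-3]]'; python3 -m pendant '[[-1,[6.5,1,0],-3],[-1,[6.5,1,0],-3],[-1,[6.5,1,0],-3],[-1,[6.5,1,0],-3],[-1,[6.5,1,0],-3]]'; python3 -m pendant '[[-1,[6.5,1,0],-3],[-1,[6.5,1,0],-3],[-1,[6.5,1,0],-3],[-1,[6.5,1,0],-3],[-1,[6.5,1,0],-3]]';  python3 - <<'E'
from h import *
p=readout.get_obs()['eef_pos'];d=p[:2]-[541,201.5];print(np.hypot(*d),np.degrees(np.arctan2(d[1],d[0])))
E
```

```text
t: 3.63
eef_pos: [551.8, 327.2, 24.1]
orientation: [[-0.995, -0.1, 0.001], [-0.1, 0.995, 0.001], [-0.001, 0.0, -1.0]]
ft_force: [1.3, 0.5, -0.0]
width: -0.001
gripper_force: 0.4
t: 4.05
eef_pos: [518.9, 325.6, 24.1]
orientation: [[-0.935, -0.354, 0.001], [-0.354, 0.935, 0.001], [-0.002, 0.0, -1.0]]
ft_force: [0.1, 1.0, 0.3]
width: 0.001
gripper_force: 0.4
t: 4.47
eef_pos: [487.7, 315.4, 24.0]
orientation: [[-0.812, -0.584, 0.001], [-0.584, 0.812, 0.001], [-0.001, -0.0, -1.0]]
ft_force: [1.0, 2.2, 1.3]
width: -0.002
gripper_force: 0.4
125.75635203314879 115.07146065005595
```

```bash
python3 -m pendant '[[-1,[6.5,1,0],-3],[-1,[6.5,1,0],-3],[-1,[6.5,1,0],-3],[-1,[6.5,1,0],-3],[-1,[6.5,1,0],-3]]'; python3 -m pendant '[[-1,[6.5,1,0],-3],[-1,[6.5,1,0],-3],[-1,[6.5,1,0],-3],[-1,[6.5,1,0],-3],[-1,[6.5,1,0],-3]]'; python3 -m pendant '[[-1,[6.5,1,0],-3],[-1,[6.5,1,0],-3],[-1,[6.5,1,0],-3],[-1,[6.5,1,0],-3],[-1,[6.5,1,0],-3]]';python3 -m pendant '[[-1,[6.5,1,0],-3],[-1,[6.5,1,0],-3],[-1,[6.5,1,0],-3],[-1,[6.5,1,0],-3],[-1,[6.5,1,0],-3]]';  python3 - <<'E'
from h import *
p=readout.get_obs()['eef_pos'];d=p[:2]-[541,201.5];print(np.hypot(*d),np.degrees(np.arctan2(d[1],d[0])))
c=viewer.read_camera('wrist');cv2.imwrite('pics/w2.png',c['img'][:,:,::-1])
E
```

```text
t: 4.88
eef_pos: [460.2, 297.5, 24.0]
orientation: [[-0.633, -0.774, 0.001], [-0.774, 0.633, 0.001], [-0.001, -0.0, -1.0]]
ft_force: [0.3, 1.9, 0.1]
width: -0.003
gripper_force: 0.4
t: 5.3
eef_pos: [438.2, 273.1, 24.0]
orientation: [[-0.411, -0.912, 0.001], [-0.912, 0.411, 0.001], [-0.001, -0.001, -1.0]]
ft_force: [-0.7, 1.1, -0.5]
width: 0.002
gripper_force: 0.4
t: 5.72
eef_pos: [423.3, 243.8, 23.9]
orientation: [[-0.161, -0.987, 0.001], [-0.987, 0.161, 0.001], [-0.001, -0.001, -1.0]]
ft_force: [-0.7, 1.2, 0.2]
width: 0.002
gripper_force: 0.4
t: 6.13
eef_pos: [416.4, 211.6, 23.9]
orientation: [[0.1, -0.995, 0.001], [-0.995, -0.1, 0.001], [-0.001, -0.001, -1.0]]
ft_force: [-0.6, 0.7, 0.3]
width: -0.002
gripper_force: 0.4
124.9907264152678 175.34410380473443
```

View pics/w2.png

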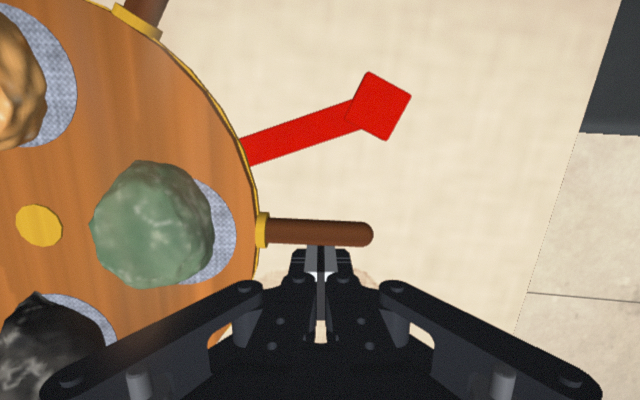

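The green stone is at about (152,225), the knob at (39,225), and the pointer tip at about (411,97). About 15–20° remain, so I'll measure with masks.

```bash
cat > m.py <<'E'
from h import *
C0=np.array([541,201.5]);A=lambda d:np.degrees(np.arctan2(d[1],d[0]))%360
big=lambda m:max(cv2.findContours(m,0,1)[0],key=cv2.contourArea)
def cen(k):
    m=cv2.moments(k);r=cv2.minEnclosingCircle(k)[0];return (m['m10']/m['m00'],m['m01']/m['m00'])
def red(c,b):return mask(c,(0,150,60),(7,255,255),b)|mask(c,(172,150,60),(180,255,255),b)
def run():
    L=[]
    for n,rb,gb,gl in(('wrist',(0,0,640,400),(50,80,400,330),(50,45,40)),('top',(235,215,275,260),(205,160,275,235),(45,45,40))):
        c=viewer.read_camera(n);h,w=c['img'].shape[:2]
        k=big(mask(c,gl,(90,255,255),gb));u=cen(k);p=ray(c,u,59);L.append((c,u))
        R=big(red(c,rb)).reshape(-1,2);W=np.array([ray(c,q,5)[:2] for q in R])
        tip=W[np.hypot(*(W-C0).T).argmax()]
        print(n,'stone px',np.round(u),cv2.contourArea(k),p[:2].round(1),A(p[:2]-C0).round(2),'tip',tip.round(1),A(tip-C0).round(2),np.hypot(*(tip-C0)).round(1))
        M=np.zeros((h,w),np.uint8);cv2.drawContours(M,[R.reshape(-1,1,2)],-1,255,-1)
        P=np.array([ray(c,(x,y),5)[:2] for y,x in np.argwhere(M)]);P=P[np.hypot(*(P-C0).T)<180]
        v=cv2.fitLine(P.astype(np.float32),2,0,.01,.01).ravel();d=v[:2]*np.sign(v[:2]@(P.mean(0)-C0));n_=np.array([-d[1],d[0]])
        print('  pointer dir',A(d).round(2),'centroid angle',A(P.mean(0)-C0).round(2),'line misses C0 by',((C0-v[2:])@n_).round(1))
        if n=='wrist':
            kn=big(mask(c,(18,140,100),(32,255,255),(0,190,90,260)));q=cen(kn);print('  knob',q,[ray(c,q,z)[:2].round(1) for z in(42,46)])
    T=[];
    b=[];Am=np.zeros((3,3));bb=np.zeros(3)
    for c,u in L:
        o=ray(c,u,0);d=ray(c,u,100)-o;d/=np.linalg.norm(d);I=np.eye(3)-np.outer(d,d);Am+=I;bb+=I@o
    X=np.linalg.solve(Am,bb);print('stone tri',X.round(1),A(X[:2]-C0).round(2))
E
python3 -c "import m;m.run()"
```

```text
wrist stone px [148. 249.] 4118.0 [485.5 197.6] 184.03 tip [379.8 127. ] 204.79 177.5
  pointer dir 204.38 centroid angle 204.97 line misses C0 by -1.4
  knob (38.25482279048901, 225.8893001345895) [array([542.6, 200.2]), array([538.8, 198.3])]
top stone px [238. 211.] 52.5 [482.4 191.6] 189.62 tip [384.3 129.7] 204.63 172.3
  pointer dir 203.71 centroid angle 204.06 line misses C0 by -0.8
stone tri [479.9 190.5  70.3] 190.18
```

```bash
sed -i 's/(50,45,40))/(38,22,25))/; s/(45,45,40))/(38,25,25))/; s/541,201.5/541,200.3/' m.py; python3 -c "import m;m.run()"
```

```text
wrist stone px [149. 234.] 9721.5 [484.9 191.5] 188.89 tip [379.7 127.3] 204.36 177.0
  pointer dir 204.37 centroid angle 204.52 line misses C0 by -0.3
  knob (38.92271505376344, 226.16095430107526) [array([542.6, 200.2]), array([538.8, 198.3])]
top stone px [237. 212.] 123.5 [480.2 192.4] 187.41 tip [384.3 129.7] 204.26 171.8
  pointer dir 203.5 centroid angle 203.53 line misses C0 by -0.1
stone tri [479.9 189.5  66.5] 190.0
```

```bash
python3 -m pendant '[[-1,[6.5,1,0],-3],[-1,[6.5,1,0],-3],[-1,[6.5,1,0],-3],[-1,[2.2,0.3,0],-1],[-1,[0,0,0],0]]'; python3 -m pendant '[[-1,[-4,0,0],0],[-1,[-12,0,0],0],[-1,[-12,0,0],0],[-1,[0,0,-20],0],[-1,[0,0,-30],0]]';python3 -m pendant '[[-1,[0,0,-30],0],[-1,[0,0,-30],0],[-1,[0,0,-30],0],[-1,[0,0,-30],0],[-1,[0,0,0],0]]'; python3 - <<'E'
from h import *
c=viewer.read_camera('wrist');cv2.imwrite('pics/w3.png',c['img'][:,:,::-1]);print(proj(c,(541,200.3,42)))
E
```

```text
t: 6.8
eef_pos: [416.6, 189.8, 23.4]
orientation: [[0.269, -0.963, 0.0], [-0.963, -0.269, 0.0], [0.0, -0.0, -1.0]]
ft_force: [0.2, -0.0, -0.5]
width: -0.002
gripper_force: 0.0
t: 7.22
eef_pos: [407.0, 217.4, 72.1]
orientation: [[0.269, -0.963, -0.004], [-0.963, -0.269, -0.001], [0.0, 0.004, -1.0]]
ft_force: [0.2, 0.4, 0.1]
width: 0.006
gripper_force: 0.0
t: 7.63
eef_pos: [410.6, 218.1, 198.2]
orientation: [[0.269, -0.963, 0.007], [-0.963, -0.269, 0.002], [-0.0, -0.007, -1.0]]
ft_force: [-0.1, 0.5, 0.0]
width: -0.0
gripper_force: 0.0
(np.float64(197.74740365765058), np.float64(136.0133750942655))
```

View pics/w3.png

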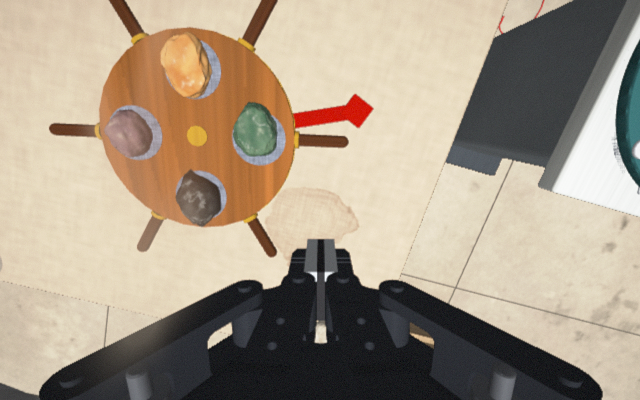

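The whole turntable is in view: knob at (197,136), stone at (257,130), pointer tip at (373,110), green peg end at (346,142). A few degrees remain.

```bash
cat > m2.py <<'E'
from m import *
def run(gb,kb):
    c=viewer.read_camera('wrist');print('cam',(-c['R'].T@c['t']).round(0))
    q=cen(big(mask(c,(18,140,90),(32,255,255),kb)));C=ray(c,q,43)[:2]
    R=big(red(c,(260,60,420,240)));M=np.zeros((400,640),np.uint8);cv2.drawContours(M,[R],-1,255,-1)
    P=np.array([ray(c,(x,y),5)[:2] for y,x in np.argwhere(M)]);W=np.array([ray(c,p,5)[:2] for p in R.reshape(-1,2)])
    tip=W[np.hypot(*(W-C).T).argmax()]
    m=cv2.morphologyEx(mask(c,(38,18,20),(95,255,255),gb),cv2.MORPH_OPEN,np.ones((3,3),np.uint8));m=cv2.morphologyEx(m,cv2.MORPH_CLOSE,np.ones((9,9),np.uint8))
    h=cv2.convexHull(big(m));x,y,w,hh=cv2.boundingRect(h)
    print('knob',np.round(q,1),C.round(1),'tip',tip.round(1),'bbox',x,y,w,hh)
    for z in(55,59):
        s=ray(c,cen(h),z)[:2];b=ray(c,(x+w/2,y+hh/2),z)[:2]
        for CC in(C,C0):print(z,s.round(1),'stone',A(s-CC).round(2),'bbox',A(b-CC).round(2),'r',np.hypot(*(s-CC)).round(1),'tip',A(tip-CC).round(2),'red cen',A(P.mean(0)-CC).round(2))
E
python3 -c "import m2;m2.run((228,95,290,165),(180,120,215,152))"
```

```text
cam [429. 151. 338.]
knob [194.6 135.7] [541.7 199.9] tip [381.3 126.6] bbox 231 103 45 54
55 [485.5 179.1] stone 200.28 bbox 201.15 r 60.0 tip 204.56 red cen 204.14
55 [485.5 179.1] stone 200.9 bbox 201.78 r 59.4 tip 204.78 red cen 204.43
59 [484.7 178.7] stone 200.37 bbox 201.22 r 60.9 tip 204.56 red cen 204.14
59 [484.7 178.7] stone 200.98 bbox 201.84 r 60.3 tip 204.78 red cen 204.43
```

About 3.4° short. I'll go back down, retrace to contact, and push 3.4° further.

```bash
python3 -m pendant '[[-1,[0,0,30],0],[-1,[0,0,30],0],[-1,[0,0,30],0],[-1,[0,0,30],0],[-1,[0,0,20],0]]'; python3 -m pendant '[[-1,[0,0,15],0],[-1,[0,0,15],0],[-1,[0,0,0],0],[-1,[8,0,0],0],[-1,[8,0,0],0]]';python3 -m pendant '[[-1,[8,0,0],0],[-1,[4,0,0],0],[-1,[3.6,0.6,0],-1.7],[-1,[3.6,0.6,0],-1.7],[-1,[0,0,0],0]]';python3 -m pendant '[[-1,[-4,0,0],0],[-1,[-12,0,0],0],[-1,[-12,0,0],0],[-1,[0,0,-20],0],[-1,[0,0,-30],0]]';python3 -m pendant '[[-1,[0,0,-30],0],[-1,[0,0,-30],0],[-1,[0,0,-30],0],[-1,[0,0,-30],0],[-1,[0,0,0],0]]';python3 -m pendant '[[-1,[0,0,0],0],[-1,[0,0,0],0],[-1,[0,0,0],0],[-1,[0,0,0],0],[-1,[0,0,0],0]]'; python3 - <<'E'
from h import *
c=viewer.read_camera('wrist');cv2.imwrite('pics/w4.png',c['img'][:,:,::-1])
import m2;m2.run((225,90,290,165),(175,120,215,152))
E
```

```text
t: 8.15
eef_pos: [406.8, 216.5, 49.9]
orientation: [[0.269, -0.963, -0.004], [-0.963, -0.269, -0.001], [0.0, 0.004, -1.0]]
ft_force: [-0.5, -0.5, 0.2]
width: -0.002
gripper_force: 0.0
t: 8.57
eef_pos: [413.2, 201.1, 23.5]
orientation: [[0.271, -0.963, -0.0], [-0.963, -0.271, -0.0], [0.0, 0.0, -1.0]]
ft_force: [0.6, -0.4, 0.6]
width: 0.001
gripper_force: 0.0
t: 8.98
eef_pos: [417.8, 181.8, 23.8]
orientation: [[0.327, -0.945, 0.001], [-0.945, -0.327, 0.0], [0.0, -0.001, -1.0]]
ft_force: [-0.1, 0.5, -0.1]
width: -0.003
gripper_force: 0.0
t: 9.4
eef_pos: [406.4, 209.3, 72.4]
orientation: [[0.326, -0.945, -0.004], [-0.945, -0.326, -0.001], [-0.0, 0.004, -1.0]]
ft_force: [0.2, -0.3, 0.3]
width: -0.002
gripper_force: 0.0
t: 9.82
eef_pos: [409.9, 209.9, 198.4]
orientation: [[0.326, -0.945, 0.007], [-0.945, -0.326, 0.002], [0.0, -0.007, -1.0]]
ft_force: [0.2, 0.1, 0.7]
width: 0.003
gripper_force: 0.0
t: 10.23
eef_pos: [407.8, 208.9, 192.6]
orientation: [[0.326, -0.945, -0.001], [-0.945, -0.326, -0.0], [-0.0, 0.001, -1.0]]
ft_force: [0.3, 0.8, -0.5]
width: -0.002
gripper_force: 0.0
cam [431. 143. 335.]
knob [190.4 136.5] [541.7 199.9] tip [380.5 127.5] bbox 228 103 44 55
55 [487.  175.5] stone 204.08 bbox 204.81 r 59.9 tip 204.19 red cen 204.19
55 [487.  175.5] stone 204.68 bbox 205.42 r 59.4 tip 204.39 red cen 204.45
59 [486.2 175. ] stone 204.16 bbox 204.88 r 60.9 tip 204.19 red cen 204.19
59 [486.2 175. ] stone 204.76 bbox 205.48 r 60.4 tip 204.39 red cen 204.45
```

View pics/w4.png

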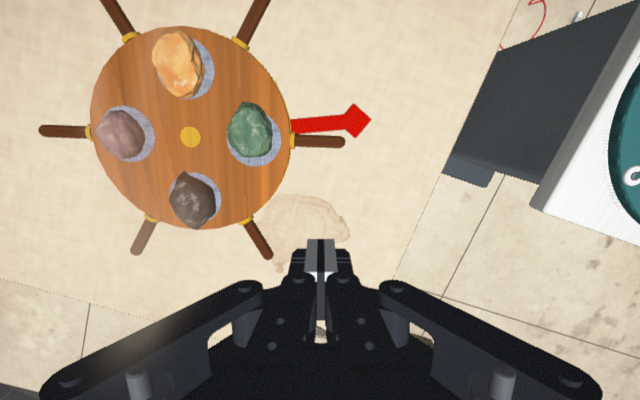

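The stone centre at (250,130) now lies in line with the pointer to within about 0.5°. The fingers are well clear and nothing else has moved.

```bash
python3 -c "from rig import ctrl;print(ctrl.close_job())"
```

```text
the job is handed in; nothing more can be done
None
```

The job is handed in: I pushed the turntable round by the green peg until the middle of the green stone lined up with the red pointer, to within about half a degree by my last camera measurement.

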